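Put the setting block away and hold the jeweller's spring clamp open at its mark

TASK

Take the brass setting block with the blue cap off the bed of the jeweller's spring clamp, stand it fully home in the rack slot with the blue label and let go of it. Only then pull the clamp's black spring-return handle out until the white index line through it is level with the red pointer, and hold it there: the program finishes while the gripper is still holding the handle at the mark. Leave the other blocks and everything else on the bench where they are.

Things in the scene. Friction and masses are not known exactly. Their poses are not given: they have to be found in the camera images.
- block_blue: Loose brass setting block with a blue cap, 18 x 24 x 66 mm (x, y, z), 0.17 to 0.34 kg, standing upright at the start on the clamp's bed (20 mm above the bench), in the way of the slide. Origin: centre of its underside; z up. Grip it across its 18 mm width (along its x), near the top.
- label_blue: The slot with the blue label; which slot it is changes. Origin: centre of the slot's floor, 10 mm above the bench; axes as the rack's. Slot 24 mm (x) by 30 mm (y), 25 mm deep, bevelled mouth 35 mm above the bench: the block goes in with its own x along the slot's x (either way round), 3 mm play each side. The flat blue label (18 x 32 mm) is on the rack's top, 37 mm to the slot's -x side.
- rack: Fixed wooden rack, 80 x 210 x 35 mm (x, y, z); position and yaw change. Origin: centre of its underside. Four equal slots in a row along its y, 50 mm apart, 12 mm to the +x side of its middle, labelled blue, red, yellow and white in changing order; red and yellow hold their blocks, blue and white are empty.
- block_red: Brass block like the blue one but with a red cap, standing in the red slot, its top 76 mm above the bench. Leave alone.
- block_yellow: Brass block with a yellow cap, standing in the yellow slot, its top 76 mm above the bench. Leave alone.
- clamp: Fixed jeweller's spring clamp; position and yaw change. Green bed 272 x 100 mm, top 20 mm above the bench, from x = -135 to +137 mm. Origin: on the bench below the middle of the shut handle. The slide is pulled along the clamp's -x (roughly towards the robot). Fixed jaw (from x = +68 mm) and spring housing, tops 50 mm above the bench, stand at its +x end.
- handle: Black upright grip on the slide, 14 x 36 x 50 mm (x, y, z; axes as the clamp's), top 85.5 mm above the bench. Origin: centre of its underside, 35.5 mm above the bench, on the white index line. Pinch it from above along its x. The carriage below (top 35 mm above the bench) reaches 18 mm to -x; on the +x side a wooden jaw face, top 50 mm above the bench, begins 55 mm away.
- slide (a joint): How far the slide is pulled out, in m: 0 = shut against the fixed jaw, up to 0.08. A spring draws it back: about 3.3 N when shut plus 110 N/m (about 7 to 10 N at the mark); it snaps shut if let go.
- pointer: Fixed red pointer clip beside the slide, 14 mm high; axes as the clamp's. Origin: on its red tip line, on the bed, 45 mm to the -y side of the slide's centre line. The handle is at the mark when its origin has the same x as the pointer in the clamp's frame (within 4 mm). The mark is 35 to 60 mm out and changes.
- thermos: Bystander: purple drinking bottle, 70 mm across, 210 mm tall. Origin: centre of its underside.
- case: Bystander: yellow hard pencil case, 160 x 65 x 45 mm. Origin: centre of its underside.
- hammer: Bystander: hammer about 0.3 m long lying on the bench. Origin: underside.
- dish: Bystander: white ceramic dish, 100 mm across, 30 mm high. Origin: centre of its underside.
Not all that is in view belongs to the job. Leave any turquoise look-alike of the block_blue alone.

How it is judged:
On the way, in this order (a step that is already met when the one before it is completed fails the run):
1. the blue block stands fully home in the blue slot, let go, with the slide not yet pulled (horizontal distance between block_blue and label_blue below 0.007 m and z of block_blue in the frame of label_blue between -0.004 and 0.004 m and angle between block_blue's own z axis and vertical below 0.15 rad and contact force between the fingers and block_blue below 0.1 N and linear speed of block_blue below 0.02 m/s and value of joint slide below 0.01 m), for 0.2 s.
2. the gripper holds the handle with the index line at the red pointer (x of handle in the frame of pointer between -0.004 and 0.004 m and contact force between the fingers and handle above 2 N and velocity of joint slide between -0.01 and 0.01 m/s), for 0.5 s.
At the end, for the whole second after the job is handed in: The blue block stands in the blue slot, on its floor (4 mm), upright and untouched by the gripper; the handle is level with the red pointer to within 4 mm, still, and the fingers are holding it there with at least 2 N (all of step 2 and horizontal distance between block_blue and label_blue below 0.007 m and z of block_blue in the frame of label_blue between -0.004 and 0.004 m and angle between block_blue's own z axis and vertical below 0.15 rad and contact force between the fingers and block_blue below 0.1 N and linear speed of block_blue below 0.02 m/s); the arm keeps its last pose, push and grip.
It fails at once if a bystander is moved: the other blocks by more than 10 mm, the rest by more than 20 mm (distance of any of block_red, block_yellow from where it was at the start of the episode above 0.01 m or distance of any of thermos, case, hammer, dish from where it was at the start of the episode above 0.02 m).
It fails at once if the slide is pulled out before the blue block has been taken off the bed (value of joint slide above 0.02 m and horizontal distance between block_blue and label_blue above 0.03 m).
It also fails if it takes over 58 s, if anything falls off the work surface, if the arm or the gripper's body presses on something with over 40 N, if the wrist force passes 120 N, or if a joint passes its speed limit or range.

ROBOT

A 7-joint arm with a two-finger parallel gripper is mounted at the origin on the work surface. World frame = base frame: x ahead of the robot, y to its left, z up, the work surface at z = 0. Lengths are in m, angles in rad, forces in N, time in s.
With the tool pointing down it reaches from about 0.35 to 0.9 m from the base axis. Payload 8.1 kg.
Tool frame: the origin (TCP) lies at the very end of the fingers, on their centre line; the grasp point (between the pads) lies 19 mm behind it; z points along the fingers, y is the line along which they close (so a half turn about z gives the same grasp; the last joint's range is limited). The gripper opens to 92 mm and grips with 3 to 60 N. Pads are 19 mm wide; open, the fingers measure 130 mm over their backs; the gripper's body (75 mm by 190 mm) begins 47 mm behind the grasp point.
Start: joints at [1.2, 0.434, 0.025, 1.573, -0.012, 1.134, -0.075], TCP at [0.165, -0.603, 0.227] pointing down, gripper open.
Joint ranges: [-2.62, 2.62], [-0.44, 2.09], [-1.27, 1.32], [0.08, 2.57], [-1.32, 4.46], [0.12, 2], [-2.74, 2.74]. Speed limits (rad/s): [2.22, 2.22, 3.01, 3.01, 3.14, 3.14, 3.14].

INTERFACE

Orientations are given as a rotation vector (axis times angle).
In Python, from cell import observe, get_image, sign_off, find_in, trace, place_of gives the robot as it stands. The module is installed in compiled form; this text tells all that it offers.
- The arm moves only by the shell command python3 -m handwheel 'ROWS' [OPENING] [FORCE]. ROWS is JSON, a list of rows, each a list of 6 numbers: the shift along the tool's x, y, z each as a share of 0.02 m, from -1 to 1, then the turn, a rotation vector about the tool's x, y, z each as a share of 4 degrees, from -1 to 1. A call has 1 to 8 rows; each row shifts and turns the commanded pose from where the row before left it, along the tool's axes as they then stand; what a row does not reach is not made up. A row lasts 1/12 s, in which the tool goes at most 41.7 mm and 7.16 degrees, less where a joint would pass 70% of its speed; a pose out of reach is approached as far as the arm can. A call with a number of a shift or a turn outside -1 to 1 is refused whole. A call with a gripper value outside its range is refused whole. OPENING is the opening, from 0 (shut) to 1 (fully open), set as the call begins (- or left out, the last holds). The fingers move at their own pace and stop on an object; FORCE is the grip in N (left out, the last holds). Time passes only in rows, so rows that do not move let the fingers close. It gives the time, the measured TCP pose, the force, the opening and the grip force at its end, in the units of the state.
- observe(): the state, without advancing time (a new reading comes with each control period).
- get_image(name): name is "side" or "top" or "wrist"; returns a dict with "image" (400x640x3 uint8, red, green, blue), "fx", "fy", "cx", "cy" (pixels), "k1" (the pictures are not rectified: a ray, as slopes to the right and down, at radius r is drawn at 1 + k1 r^2 times it, then the intrinsics apply), "position" and "orientation" of the camera in the world. Camera axes: x right, y down, z forward; pixel columns grow to the right and rows downward; lengths in m; the calibration is good to about 2 mm. A picture is of the moment at which its call begins. There is no depth.
- sign_off(): hands the job in; it is judged then, once.
Trained networks look in the newest picture that a camera, given by its name, has taken for a name from the list of things; names that differ only in an ending like _2 or _b are one class to them, and where a whole thing is asked for, a point or a joint stands for the part that bears it (a point fixed in the world has none). Each returns a list of dicts, best first, with "score" (0 to 1); they miss things now and then, are a little off and sometimes report something else, mostly with a low value. They report only what shows in the picture. A call takes as long as a camera call. They do not tell look-alikes from the thing itself.
- find_in(label, camera): "rect" ([centre column, centre row, width, height] as shares, 0 to 1, of the picture: columns of its width, rows of its height, round what is visible of it).
- trace(label, camera): "region" (400x640 bool, what is visible of it) and "rect" ([centre column, centre row, width, height] as shares, 0 to 1, of the picture: columns of its width, rows of its height, round what is visible of it).
- place_of(label, camera): "point" ([column, row] as shares, 0 to 1, of the picture: columns of its width, rows of its height: a listed point, or the origin of a listed thing).
The state is a dict: "clock": time; "joints": joint angles; "dq": joint speeds; "joint_efforts": joint torques, N m; "position": TCP position; "ee_rot": TCP orientation; "force": force on the tool from outside, world axes, zero at the start; "ft_torque": the same for the moment, N m; "width": opening from 0.0 (shut) to 1.0 (fully open); "gripper_force": force on a finger pad.
Only numpy, scipy, OpenCV 4.12 (cv2) and the standard library are available. Lean on these libraries where they do the work, as an engineer would, in place of code of your own. Each camera call takes 0.05 s, during which the arm holds its last target. There are 200 camera calls.

## Working session

There is one attempt and no reset: what is moved stays moved. The work goes in short steps, Python scripts to look and compute and a shell command to move; the robot and the scene stay as the last step left them, time stands still between calls to the robot, and variables do not carry over. Pictures are saved under pics/ and viewed, at most 13 in all, crops included, and the job is handed in when it is done.

```bash
mkdir -p pics
cat > h.py <<'E'
import numpy as np, cv2
from scipy.spatial.transform import Rotation as R
from cell import observe,get_image,find_in,trace,place_of
def save(im,n): cv2.imwrite('pics/'+n,im['image'][:,:,::-1])
def rot(o):
    o=np.array(o,float)
    return o if o.shape==(3,3) else (R.from_rotvec(o).as_matrix() if o.size==3 else R.from_quat(o).as_matrix())
def ray(im,p):
    K=np.array([[im['fx'],0,im['cx']],[0,im['fy'],im['cy']],[0,0,1.]])
    q=cv2.undistortPoints(np.array([[p]],float),K,np.array([im['k1'],0,0,0.]))[0,0]
    return np.array(im['position']),rot(im['orientation'])@np.array([q[0],q[1],1])
def onz(im,p,z):
    o,d=ray(im,p); return o+d*(z-o[2])/d[2]
def tri(*ips):
    A=np.zeros((3,3));b=np.zeros(3)
    for im,p in ips:
        o,d=ray(im,p);d=d/np.linalg.norm(d);M=np.eye(3)-np.outer(d,d);A+=M;b+=M@o
    return np.linalg.solve(A,b)
def proj(im,X):
    c=rot(im['orientation']).T@(np.array(X)-im['position']);s=c[:2]/c[2];s=s*(1+im['k1']*(s@s))
    return np.array([im['fx']*s[0]+im['cx'],im['fy']*s[1]+im['cy']])
E
cat > a.py <<'E'
from h import *
s=observe();print(s)
ims={}
for c in('top','side'):
    im=ims[c]=get_image(c);save(im,c+'0.png');print(c,im['position'],im['orientation'],im['fx'],im['k1'])
P={}
for l in('block_blue','label_blue','rack','block_red','block_yellow','clamp','handle','pointer','thermos','case','hammer','dish'):
    for c in ims:
        r=place_of(l,c)
        P[l,c]=[(np.array(q['point'])*[640,400],q['score']) for q in r[:3]]
        print(l,c,[(p.round(1).tolist(),round(float(k),2)) for p,k in P[l,c]])
    if P[l,'top'] and P[l,'side']: print('   tri',tri((ims['top'],P[l,'top'][0][0]),(ims['side'],P[l,'side'][0][0])).round(4))
E
python3 a.py
```

```text
{'clock': 0.0, 'joints': array([ 1.20036029,  0.43523509,  0.02496713,  1.57409095, -0.01160145,
        1.13399723, -0.07507619]), 'dq': array([-0.00218623, -0.00071887,  0.00115116, -0.00030143,  0.00125264,
       -0.00053759, -0.00014471]), 'joint_efforts': array([-1.52838138e-04, -6.67858243e+01,  9.84452069e-01, -3.14456141e+01,
       -6.06998219e-02,  4.28040465e-02,  1.64003327e-04]), 'position': array([ 0.16521686, -0.60223847,  0.22593976]), 'ee_rot': array([-3.11193992e+00, -4.19188805e-01,  5.49393837e-04]), 'force': array([0.32766302, 0.43596676, 0.55734576]), 'ft_torque': array([-0.02820794, -0.0442023 ,  0.00820584]), 'gripper_force': 0.0, 'width': 1.0036379665485178}
top [ 0.32584825 -0.03289584  1.29584857] [-2.09175607  2.13939163 -0.20146192] 383.02223336560803 0.023974161995636765
side [ 0.19220327 -0.88143527  0.96081277] [-2.30230962  0.47266156 -0.22108791] 457.6233235154378 0.02685240123933369
block_blue top [([386.8, 231.8], 0.65), ([385.0, 258.5], 0.63), ([406.4, 258.5], 0.41)]
block_blue side [([292.0, 310.6], 0.78), ([311.8, 277.0], 0.66), ([279.0, 285.1]
[... 758 characters left out ...]
([346.8, 257.1], 0.94)]
   tri [ 0.5606 -0.2371  0.0283]
pointer top [([397.0, 218.1], 0.42)]
pointer side [([309.8, 277.4], 0.5), ([333.0, 281.4], 0.43)]
   tri [ 0.4761 -0.2734  0.0478]
thermos top [([456.1, 232.4], 0.62)]
thermos side [([348.6, 357.6], 0.82)]
   tri [ 0.4546 -0.4781  0.0144]
case top [([446.1, 177.6], 0.64), ([176.2, 195.0], 0.62)]
case side [([415.5, 322.3], 0.86)]
   tri [ 0.6406 -0.4608  0.0115]
hammer top [([278.9, 145.2], 0.59)]
hammer side [([360.7, 166.7], 0.72), ([264.9, 177.7], 0.7)]
   tri [ 0.7897  0.1154 -0.0174]
dish top [([174.1, 194.1], 0.67), ([389.8, 233.9], 0.51), ([282.7, 143.0], 0.31)]
dish side [([270.9, 121.2], 0.91)]
   tri [ 0.614   0.4882 -0.0282]
```

Run:
```python
import cv2,numpy as np
a=cv2.imread('pics/top0.png')[120:300,210:480];b=cv2.imread('pics/side0.png')[130:380,220:440]
cv2.imwrite('pics/t.png',cv2.resize(a,None,fx=2.9,fy=2.9,interpolation=3));cv2.imwrite('pics/s.png',cv2.resize(b,None,fx=2.4,fy=2.4,interpolation=3))
```

```text
(no output)
```

View pics/t.png

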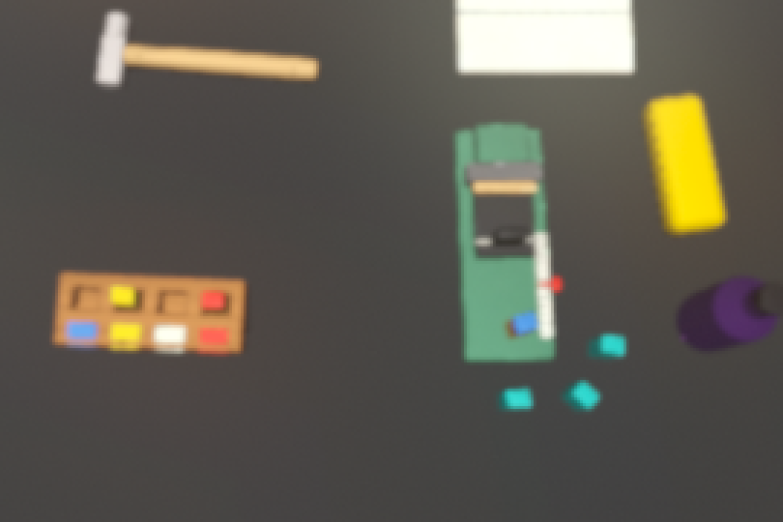

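View pics/s.png

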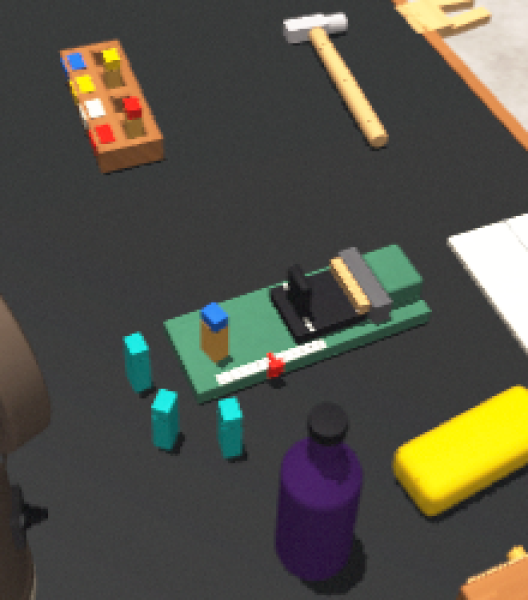

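The top view shows the blue cap at about pixel (391,231), yawed on the bed, with the handle at (385,202) and the red pointer at (402,218). The blue slot is the leftmost one in the rack, at (240,222), with its label below it. The three turquoise blocks are decoys. In the side view the blue cap is at about (310,261). Next I'll measure by colour segmentation in both views.

```bash
cat > b.py <<'E'
from h import *
top=get_image('top');side=get_image('side')
def col(im,lo,hi,box):
    x0,y0,x1,y1=box;h=cv2.cvtColor(im['image'],cv2.COLOR_RGB2HSV)[y0:y1,x0:x1]
    m=cv2.inRange(h,np.array(lo),np.array(hi));n,l,s,c=cv2.connectedComponentsWithStats(m)
    return [((c[i]+[x0,y0]).round(1),int(s[i,4])) for i in np.argsort(-s[1:,4])+1 if s[i,4]>6][:4],m
B=([105,120,70],[125,255,255]);RD=([0,170,90],[6,255,255]);Y=([24,150,100],[34,255,255]);W=([0,0,170],[180,40,255])
rt=(225,205,300,245);rs=(240,140,295,205)
for n,c in dict(blue=B,red=RD,yel=Y,wh=W).items():
    t=col(top,*c,rt)[0];s=col(side,*c,rs)[0]
    print(n,t,s,[onz(top,p,.035).round(4)[:2] for p,_ in t],[onz(side,p,.035).round(4)[:2] for p,_ in s])
t=col(top,*B,(370,200,420,250));s=col(side,*B,(290,240,330,290))
print('cap',t[0],s[0],tri((top,t[0][0][0]),(side,s[0][0][0])),onz(top,t[0][0][0],.086),onz(side,s[0][0][0],.08))
ys,xs=np.nonzero(t[1]);print(cv2.minAreaRect(np.c_[xs,ys].astype(np.float32)))
t=col(top,*RD,(390,205,415,230))[0];s=col(side,*RD,(320,260,350,300))[0];print('ptr',t,s,tri((top,t[0][0]),(side,s[0][0])))
# clamp bed: side edges of green in the top view
m=col(top,[55,60,40],[85,255,200],(360,155,410,250))[1]
for r in range(170-155,240-155,8):
    x=np.nonzero(m[r])[0]; print(r+155,[onz(top,(q+360,r+155),.02).round(4)[:2].tolist() for q in (x.min(),x.max())])
for c,im in(('top',top),('side',side)):
    r=trace('handle',c)[0];ys,xs=np.nonzero(r['region']);print('handle',c,r['score'],xs.min(),xs.max(),ys.min(),ys.max(),xs.mean(),ys.mean())
w=get_image('wrist');s=observe();T=R.from_rotvec(s['ee_rot']).as_matrix()
print('wrist in tool',T.T@(np.array(w['position'])-s['position']),T.T@rot(w['orientation']),w['fx'],T)
E
python3 b.py
```

```text
blue [(array([238. , 233.6]), 22)] [(array([251.2, 155.2]), 33)] [array([0.4645, 0.2456])] [array([0.4642, 0.247 ])]
red [(array([283.3, 223.3]), 38)] [(array([274.7, 174.2]), 59), (array([263.3, 185.3]), 47), (array([258.3, 189. ]), 16)] [array([0.4952, 0.0962])] [array([0.5024, 0.1316]), array([0.4544, 0.0974]), array([0.4357, 0.0878])]
yel [(array([252.9, 234.4]), 57), (array([252.1, 221.9]), 54)] [(array([255. , 164.5]), 40), (array([265.8, 152.9]), 32)] [array([0.4607, 0.1965]), array([0.5023, 0.1997])] [array([0.4612, 0.1984]), array([0.5109, 0.2404])]
wh [(array([268.2, 235. ]), 47)] [(array([259.1, 174.7]), 41)] [array([0.4576, 0.146 ])] [array([0.4578, 0.1476])]
cap [(array([390.4, 231.5]), 33)] [(array([308.8, 261.4]), 88)] [ 0.45588307 -0.24883545  0.07913483] [ 0.45464816 -0.24749779  0.086     ] [ 0.45614174 -0.24951177  0.08      ]
((20.647058486938477, 31.588233947753906), (4.850712299346924, 6.790997505187988), 75.96376037597656)
ptr [(array([401.5, 217.5]), 8)] [(array([334.1, 282.6]), 44)] [ 0.50518863 -0.29688326  0.02840199]
170 [[0.6754, -0.1911], [0.673, -0.2871
[... 157 characters left out ...]
563, -0.2029]]
210 [[0.5358, -0.1915], [0.534, -0.2721]]
218 [[0.5086, -0.1902], [0.5068, -0.2705]]
226 [[0.4816, -0.1889], [0.4798, -0.2723]]
234 [[0.4548, -0.191], [0.4531, -0.2707]]
handle top 0.56 373 394 182 208 383.64093357271094 195.294434470377
handle side 0.89 332 373 238 271 352.3636363636364 254.90374331550802
wrist in tool [ 0.0703986  -0.00049799 -0.15762866] [[ 1.98157424e-05 -9.65148061e-01 -2.61704453e-01]
 [ 9.99999859e-01 -1.19778739e-04  5.17453778e-04]
 [-5.30766139e-04 -2.61704426e-01  9.65147922e-01]] 356.4112303023477 [[ 9.64371272e-01  2.64552543e-01 -3.24885781e-05]
 [ 2.64552543e-01 -9.64371273e-01 -8.03516245e-06]
 [-3.34567740e-05 -8.46056125e-07 -9.99999999e-01]]
```

```bash
r='[0.98,-0.69,0,0,0,0]'; python3 -m handwheel '[[0.98,-0.69,0,0,0,0],[0.98,-0.69,0,0,0,0],[0.98,-0.69,0,0,0,0],[0.98,-0.69,0,0,0,0],[0.98,-0.69,0,0,0,0],[0.98,-0.69,0,0,0,0],[0.98,-0.69,0,0,0,0],[0.98,-0.69,0,0,0,0]]' 1
python3 -m handwheel '[[0.98,-0.69,0,0,0,0],[0.98,-0.69,0,0,0,0],[0.98,-0.69,0,0,0,0],[0.98,-0.69,0,0,0,0],[0.98,-0.69,0,0,0,0],[0.98,-0.69,0,0,0,0],[0.98,-0.69,0,0,0,0],[0.98,-0.69,0,0,0,0]]'
python3 -m handwheel '[[0.98,-0.69,0,0,0,0],[0.98,-0.69,0,0,0,0],[0.98,-0.69,0,0,0,0],[0,0,0,0,0,-1],[0,0,0,0,0,-1],[0,0,0,0,0,-1],[0,0,0,0,0,-1],[0,0,0,0,0,-1]]'
python3 -m handwheel '[[0,0,0,0,0,-1],[0,0,0,0,0,-1],[0,0,0,0,0,-1],[0,0,0,0,0,-1],[0,0,0,0,0,-1],[0,0,0,0,0,-1],[0,0,0,0,0,-1],[0,0,0,0,0,-1]]'
python3 -m handwheel '[[0,0,0,0,0,-1],[0,0,0,0,0,-1],[0,0,0,0,0,-1],[0,0,0,0,0,-1],[0,0,0,0,0,-1],[0,0,0,0,0,-1],[0,0,0,0,0,-1],[0,0,0,0,0,0]]'
python3 - <<'E'
from h import *
w=get_image('wrist');save(w,'w1.png');s=observe();print(s['joints'],s['position'],R.from_rotvec(s['ee_rot']).as_matrix().round(4).tolist())
for l in('block_blue','handle','pointer'):
  for q in place_of(l,'wrist')[:2]: print(l,q['score'],np.array(q['point'])*[640,400])
E
```

```text
clock: 2.22
position: [0.288, -0.4539, 0.2269]
ee_rot: [3.113, 0.419, 0.0]
force: [0.0, -0.4, -0.8]
width: 0.997
gripper_force: 0.0
clock: 2.88
position: [0.41, -0.3059, 0.2269]
ee_rot: [3.113, 0.419, 0.0]
force: [0.3, -0.3, -0.3]
width: 0.999
gripper_force: 0.0
clock: 3.55
position: [0.4552, -0.2514, 0.2268]
ee_rot: [2.991, 0.959, 0.0]
force: [-0.0, 0.2, 0.3]
width: 1.002
gripper_force: 0.0
clock: 4.22
position: [0.4551, -0.2515, 0.2268]
ee_rot: [2.612, 1.746, 0.0]
force: [-0.1, 0.5, -0.7]
width: 0.995
gripper_force: 0.0
clock: 4.88
position: [0.4551, -0.2515, 0.2268]
ee_rot: [2.112, 2.326, -0.0]
force: [0.8, -0.0, 0.6]
width: 0.999
gripper_force: 0.0
[ 0.74303287  0.30260506 -0.43201623  1.7990254   0.14269715  1.07048812
  0.35146179] [ 0.45508905 -0.25151149  0.22677265] [[-0.0917, 0.9958, 0.0001], [0.9958, 0.0917, -0.0], [-0.0001, 0.0001, -1.0]]
block_blue 0.86 [244.672 220.6  ]
block_blue 0.71 [289.024 251.68 ]
handle 0.6 [421.824 175.08 ]
pointer 0.72 [358.784 211.08 ]
```

View pics/w1.png

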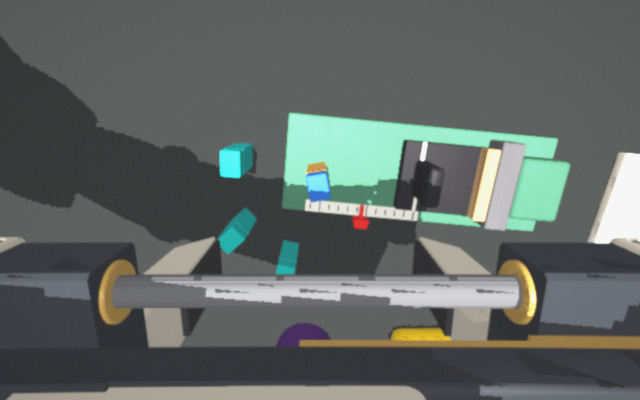

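The wrist view shows the cap at about (318,183), the pointer at (361,215), the handle at (430,185) and the bed's straight edges. Before measuring, I'll take a second, closer view.

```bash
cat > c.py <<'E'
from h import *
import pickle,sys
def blue(im,box,z,lo=(100,90,60),hi=(128,255,255)):
    x0,y0,x1,y1=box;h=cv2.cvtColor(im['image'],cv2.COLOR_RGB2HSV)[y0:y1,x0:x1]
    m=cv2.inRange(h,np.array(lo),np.array(hi));n,l,s,c=cv2.connectedComponentsWithStats(m)
    i=np.argmax(s[1:,4])+1;cn=cv2.findContours((l==i).astype(np.uint8),0,1)[0][0][:,0]+[x0,y0]
    W=np.array([onz(im,p.astype(float),z)[:2] for p in cn])*1000
    (cx,cy),(a,b),t=cv2.minAreaRect(W.astype(np.float32))
    if a>b:a,b=b,a;t-=90      # t = angle of the short side
    return c[i]+[x0,y0],s[i,4],np.round([cx,cy,a,b,t],1)
E
python3 -m handwheel '[[0,0,1,0,0,0],[0,0,1,0,0,0],[0,0,1,0,0,0],[0,0,0.5,0,0,0],[0,0,0,0,0,0]]'
python3 - <<'E'
from c import *
import cv2
old=cv2.imread('pics/w1.png')[:,:,::-1]
w=get_image('wrist');save(w,'w2.png');s=observe();print(s['position'])
# pose of first wrist image: same rotation, 0.07 higher
w1=dict(w);w1['image']=np.ascontiguousarray(old);w1['position']=np.array(w['position'])+[.45509-s['position'][0],-.25151-s['position'][1],.22677-s['position'][2]]
side=get_image('side')
c1,c2=[blue(i,(270,130,380,236),.086) for i in(w1,w)];print(c1,c2)
cs=blue(side,(290,240,330,290),.08);print(cs)
print('tri w1w2',tri((w1,c1[0]),(w,c2[0])),'w2side',tri((w,c2[0]),(side,cs[0])))
E
```

```text
clock: 5.5
position: [0.4538, -0.2509, 0.1548]
ee_rot: [-2.114, -2.319, 0.002]
force: [-1.2, 0.1, -0.4]
width: 1.0
gripper_force: 0.0
[ 0.45463449 -0.25109103  0.15615543]
(array([318.76551724, 190.40689655]), np.int32(290), array([ 454.3, -246.1,   19.1,   24.5,   12.7])) (array([320.1594533 , 211.74031891]), np.int32(878), array([ 455.5, -246.3,   18.4,   25.8,   15.7]))
(array([308.87096774, 261.40860215]), np.int32(93), array([ 456.2, -249.8,   21.7,   33.5,    7.8]))
tri w1w2 [ 0.45656682 -0.2577655   0.04999961] w2side [ 0.45611107 -0.24916064  0.07946734]
```

View pics/w2.png

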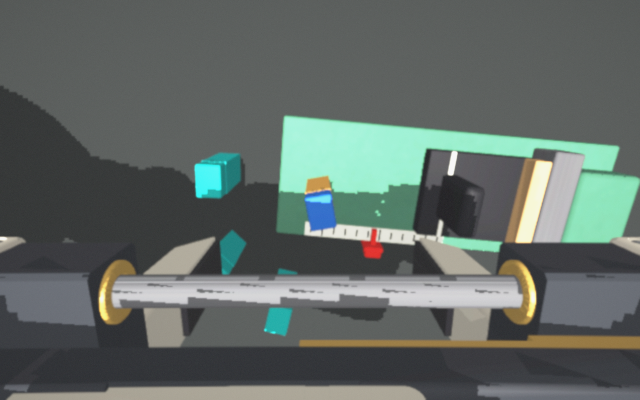

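The cap top (dark blue) spans about (306–335, 203–231), with its lit +y side above it. I'll locate the centre from the cap's far (-y) edge and its two long edges, and take the clamp yaw, handle and pointer from the same view.

Run:
```python
from c import *
w=get_image('wrist');top=get_image('top')
h=cv2.cvtColor(w['image'],cv2.COLOR_RGB2HSV)
for r in range(174,236,4): print(r,[tuple(h[r,c]) for c in (318,324)])
for lo,hi in(((100,90,60),(128,255,255)),((112,90,60),(128,255,255))):
  m=cv2.inRange(h,np.array(lo),np.array(hi));m[:,:290]=0;m[:,360:]=0;m[236:]=0
  cn=max(cv2.findContours(m,0,1)[0],key=cv2.contourArea)[:,0]
  W=np.array([onz(w,p.astype(float),.086)[:2] for p in cn])*1000
  print(cv2.minAreaRect(W.astype(np.float32)))
  for t in(12,14,16,18):
    u=np.array([np.cos(np.radians(t)),np.sin(np.radians(t))]);v=np.array([-u[1],u[0]])
    a,b=W@u,W@v; print(t,np.ptp(a),np.ptp(b),((a.min()+a.max())/2*u+(b.min()+12)*v))
# bed edges in the wrist view (z=.02)
m=cv2.inRange(h,np.array((60,60,60)),np.array((85,255,255)))
E1=[];
for c in range(290,600,10):
    y=np.nonzero(m[:240,c])[0]
    if len(y): E1.append(onz(w,(c,float(y.min())),.02)[:2])
E1=np.array(E1);print('bed +y edge',np.polyfit(E1[:,0],E1[:,1],1),E1[[0,-1]])
rows=[]
for r in range(130,230,8):
    x=np.nonzero(m[r,:340])[0]
    if len(x): rows.append(onz(w,(float(x.min()),r),.02)[:2])
rows=np.array(rows);print('bed -x edge',np.polyfit(rows[:,1],rows[:,0],1),rows.mean(0))
for l in('handle','pointer'):
  for q in place_of(l,'wrist')[:2]:
    p=np.array(q['point'])*[640,400];print(l,q['score'],p,onz(w,p,.0355 if l=='handle' else .02))
m=cv2.inRange(h,np.array((0,170,90)),np.array((6,255,255)));ys,xs=np.nonzero(m);print('red',xs.min(),xs.max(),ys.min(),ys.max(),[(r,xs[ys==r].min(),xs[ys==r].max()) for r in range(ys.min(),ys.max()+1,3) if (ys==r).any()])
```

```text
174 [(np.uint8(68), np.uint8(67), np.uint8(232)), (np.uint8(38), np.uint8(79), np.uint8(204))]
178 [(np.uint8(18), np.uint8(155), np.uint8(201)), (np.uint8(18), np.uint8(156), np.uint8(200))]
182 [(np.uint8(18), np.uint8(156), np.uint8(201)), (np.uint8(18), np.uint8(157), np.uint8(200))]
186 [(np.uint8(18), np.uint8(155), np.uint8(198)), (np.uint8(19), np.uint8(139), np.uint8(226))]
190 [(np.uint8(110), np.uint8(156), np.uint8(180)), (np.uint8(108), np.uint8(188), np.uint8(184))]
194 [(np.uint8(99), np.uint8(161), np.uint8(247)), (np.uint8(95), np.uint8(139), np.uint8(247))]
198 [(np.uint8(94), np.uint8(128), np.uint8(247)), (np.uint8(93), np.uint8(129), np.uint8(247))]
202 [(np.uint8(108), np.uint8(186), np.uint8(207)), (np.uint8(108), np.uint8(187), np.uint8(207))]
206 [(np.uint8(108), np.uint8(186), np.uint8(204)), (np.uint8(108), np.uint8(187), np.uint8(205))]
210 [(np.uint8(108), np.uint8(188), np.uint8(203)), (np.uint8(108), np.uint8(189), np.uint8(204))]
214 [(np.uint8(108), np.uint8(191), np.uint8(203)), (np.uint8(109), np.uint8(187), np.uint8(205))]
218 [(np.uint8(108), np.u
[... 1049 characters left out ...]
171 -224.42425712]
bed +y edge [ 0.0005918  -0.18921965] [[ 0.42809635 -0.18884122]
 [ 0.67181279 -0.18900095]]
bed -x edge [-0.00752418  0.41912827] [ 0.42095246 -0.24244356]
handle 0.7 [444.288 193.8  ] [ 0.55731347 -0.23911738  0.0355    ]
pointer 0.82 [366.4  235.68] [ 0.50247514 -0.28601531  0.02      ]
red 359 380 228 255 [(228, np.int64(370), np.int64(372)), (231, np.int64(370), np.int64(372)), (234, np.int64(369), np.int64(372)), (237, np.int64(369), np.int64(371)), (240, np.int64(359), np.int64(372)), (243, np.int64(360), np.int64(377)), (246, np.int64(361), np.int64(379)), (249, np.int64(361), np.int64(379)), (252, np.int64(362), np.int64(377)), (255, np.int64(368), np.int64(376))]
```

```bash
python3 -m handwheel '[[0.2,0.07,0,0,0,-1],[0,0,0,0,0,-1],[0,0,0,0,0,-0.5],[0,0,1,0,0,0],[0,0,1,0,0,0],[0,0,0,0,0,0]]' 0.6
python3 - <<'E'
from c import *
print(observe()['position'],R.from_rotvec(observe()['ee_rot']).as_matrix()[:,1])
E
python3 -m handwheel '[[0,0,0.9,0,0,0],[0,0,0.9,0,0,0],[0,0,0.9,0,0,0],[0,0,0,0,0,0],[0,0,0,0,0,0]]'
```

```text
clock: 6.3
position: [0.4546, -0.2469, 0.1146]
ee_rot: [-1.904, -2.495, 0.001]
force: [-1.1, 0.5, -0.4]
width: 0.629
gripper_force: 0.0
[ 0.45457387 -0.24694119  0.11460353] [ 0.96446584  0.26419373 -0.00270361]
clock: 6.72
position: [0.4562, -0.2472, 0.0633]
ee_rot: [-1.905, -2.498, 0.0]
force: [0.7, 0.4, -0.5]
width: 0.602
gripper_force: 0.0
```

```bash
python3 -m handwheel '[[0,0,0.2,0,0,0],[0,0,0,0,0,0]]'; python3 -m handwheel '[[0,0,0,0,0,0],[0,0,0,0,0,0],[0,0,0,0,0,0],[0,0,0,0,0,0],[0,0,0,0,0,0],[0,0,0,0,0,0]]' 0 35; python3 -m handwheel '[[0,0,-0.3,0,0,0],[0,0,-1,0,0,0],[0,0,-1,0,0,0],[0,0,-1,0,0,0],[0,0,-1,0,0,0],[0,0,0,0,0,0]]'
```

```text
clock: 6.88
position: [0.4568, -0.2476, 0.0597]
ee_rot: [1.904, 2.497, 0.0]
force: [0.1, 0.3, -0.5]
width: 0.602
gripper_force: 0.0
clock: 7.38
position: [0.4562, -0.2473, 0.0588]
ee_rot: [1.905, 2.498, -0.0]
force: [0.2, 0.8, 0.0]
width: 0.21
gripper_force: 0.0
clock: 7.88
position: [0.458, -0.2478, 0.1483]
ee_rot: [1.902, 2.494, 0.002]
force: [0.9, -0.6, -2.4]
width: 0.195
gripper_force: 35.0
```

```bash
python3 -m handwheel '[[0.5,0.18,0,0,0,0],[0.963,0.357,0,0,0,0],[0.963,0.357,0,0,0,0],[0.963,0.357,0,0,0,0],[0.963,0.357,0,0,0,0],[0.963,0.357,0,0,0,0],[0.963,0.357,0,0,0,0],[0.963,0.357,0,0,0,0]]'
python3 -m handwheel '[[0.963,0.357,0,0,0,0],[0.963,0.357,0,0,0,0],[0.963,0.357,0,0,0,0],[0.963,0.357,0,0,0,0],[0.963,0.357,0,0,0,0],[0.963,0.357,0,0,0,0],[0.963,0.357,0,0,0,0],[0.963,0.357,0,0,0,0]]'
python3 -m handwheel '[[0.963,0.357,0,0,0,0],[0.963,0.357,0,0,0,0],[0.5,0.18,0,0,0,1],[0,0,0,0,0,1],[0,0,0,0,0,1],[0,0,0,0,0,1],[0,0,0,0,0,0.78],[0,0,0,0,0,0]]'
python3 - <<'E'
from c import *
w=get_image('wrist');save(w,'w3.png');s=observe();print(s['position'],R.from_rotvec(s['ee_rot']).as_matrix()[:,1])
for l in('label_blue','rack','block_red','block_yellow'):
  for q in place_of(l,'wrist')[:2]:
    p=np.array(q['point'])*[640,400];print(l,q['score'],p,onz(w,p,.01))
E
```

```text
clock: 8.55
position: [0.4682, -0.0915, 0.1433]
ee_rot: [-1.903, -2.497, 0.002]
force: [0.5, -0.4, -3.1]
width: 0.193
gripper_force: 35.0
clock: 9.22
position: [0.4823, 0.0718, 0.1433]
ee_rot: [-1.903, -2.497, 0.003]
force: [0.0, -0.1, -3.3]
width: 0.191
gripper_force: 35.0
clock: 9.88
position: [0.4867, 0.1222, 0.1433]
ee_rot: [-2.294, -2.144, 0.004]
force: [0.4, 0.3, -3.7]
width: 0.191
gripper_force: 35.0
[0.4868953  0.12216274 0.143476  ] [ 0.99793544 -0.06418419 -0.00229019]
label_blue 0.43 [324.224 103.6  ] [0.49713122 0.19433785 0.01      ]
rack 0.72 [309.504 137.52 ] [0.48368865 0.16895815 0.01      ]
block_red 0.41 [323.968 223.48 ] [0.49077347 0.09546101 0.01      ]
block_yellow 0.84 [325.376 103.28 ] [0.49804782 0.19451718 0.01      ]
```

View pics/w3.png

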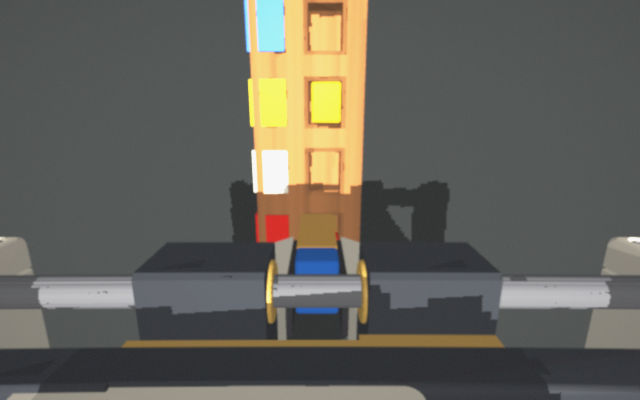

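The blue slot is at about (325,27) at the picture's top edge, the yellow block at (326,102), and the held block hangs at (317,265). I'll move 40 mm nearer and measure the slot mouth.

```bash
python3 -m handwheel '[[1,0,0,0,0,0],[1,0,0,0,0,0],[0.5,0,0,0,0,0],[0,0,0,0,0,0],[0,0,0,0,0,0]]'
python3 - <<'E'
from c import *
w=get_image('wrist');save(w,'w4.png');s=observe();print(s['position'],R.from_rotvec(s['ee_rot']).as_matrix()[:,1])
im=w['image'];h=cv2.cvtColor(im,cv2.COLOR_RGB2HSV)
print(blue(w,(200,0,300,240),.035,(95,90,60),(128,255,255)))
for p in((.4644,.2463,.035),(.5013,.2438,.035),(.5013,.2438,.01)):print(proj(w,p))
cv2.imwrite('pics/w4c.png',cv2.resize(im[0:320,220:400,::-1],None,fx=2,fy=1.8,interpolation=2))
E
```

```text
clock: 10.55
position: [0.4913, 0.1717, 0.1445]
ee_rot: [-2.292, -2.149, 0.001]
force: [0.3, 0.3, -2.4]
width: 0.191
gripper_force: 35.0
[0.4913456  0.17078958 0.1444261 ] [ 9.97841690e-01 -6.56631891e-02 -5.54163059e-04]
(array([247.41463415, 101.81707317]), np.int32(82), array([446.5, 248.4,   1.8,  32.4,  -4.1]))
[272.8672839  103.33751598]
[324.20587579 103.54654857]
[323.56419126 103.75032457]
```

Run:
```python
import cv2
cv2.imwrite('pics/w4c.png',cv2.resize(cv2.imread('pics/w4.png')[20:300,220:400],None,fx=2.1,fy=2.1,interpolation=2))
```

```text
(no output)
```

View pics/w4c.png

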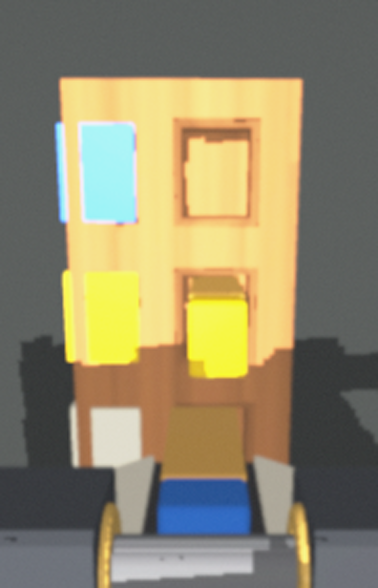

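```bash
python3 -m handwheel '[[0.93,0.06,0,0,0,0],[0.93,0.06,0,0,0,0],[0.93,0.06,0,0,0,0],[0.93,0.06,0,0,0,0],[0,0,0,0,0,0],[0,0,0,0,0,0],[0,0,0,0,0,0]]'
python3 - <<'E'
from c import *
s=observe();p=s['position'];T=R.from_rotvec(s['ee_rot']).as_matrix();print(p,T[:,1],T.T@(np.array([.5008,.2449,p[2]])-p))
E
```

```text
clock: 11.18
position: [0.5013, 0.2438, 0.1444]
ee_rot: [2.294, 2.145, -0.002]
force: [0.4, 1.0, -2.8]
width: 0.192
gripper_force: 35.0
[0.50131685 0.24384867 0.14438946] [ 9.97748508e-01 -6.70653175e-02 -3.97119326e-04] [ 1.01429572e-03 -5.86197722e-04 -1.33853663e-06]
```

```bash
python3 -m handwheel '[[0.05,-0.03,1,0,0,0],[0,0,1,0,0,0],[0,0,1,0,0,0],[0,0,0,0,0,0],[0,0,0,0,0,0]]'; python3 -m handwheel '[[0,0,0.4,0,0,0],[0,0,0.4,0,0,0],[0,0,0.4,0,0,0],[0,0,0,0,0,0]]'
```

```text
clock: 11.6
position: [0.5003, 0.2449, 0.0842]
ee_rot: [-2.295, -2.145, 0.004]
force: [0.1, 0.1, -3.0]
width: 0.192
gripper_force: 35.0
clock: 11.93
position: [0.5001, 0.246, 0.0594]
ee_rot: [-2.294, -2.147, 0.003]
force: [-0.7, -0.1, -3.4]
width: 0.191
gripper_force: 35.0
```

```bash
python3 -m handwheel '[[0,0,0.2,0,0,0],[0,0,0.2,0,0,0],[0,0,0,0,0,0]]'; python3 -m handwheel '[[0,0,0.1,0,0,0],[0,0,0,0,0,0],[0,0,0,0,0,0]]'
```

```text
clock: 12.18
position: [0.5004, 0.2465, 0.0521]
ee_rot: [-2.293, -2.147, 0.001]
force: [0.9, 0.1, -2.9]
width: 0.194
gripper_force: 35.0
clock: 12.43
position: [0.5007, 0.2467, 0.0508]
ee_rot: [2.293, 2.147, 0.0]
force: [0.1, -0.4, -3.1]
width: 0.198
gripper_force: 35.0
```

```bash
python3 -m handwheel '[[0,0,0.1,0,0,0],[0,0,0,0,0,0]]'; python3 -m handwheel '[[0,0,0.1,0,0,0],[0,0,0,0,0,0]]'
```

```text
clock: 12.6
position: [0.501, 0.2469, 0.0492]
ee_rot: [2.293, 2.147, 0.001]
force: [-0.4, 0.2, 1.4]
width: 0.193
gripper_force: 35.0
clock: 12.77
position: [0.5012, 0.2472, 0.049]
ee_rot: [2.293, 2.146, 0.003]
force: [-6.6, -3.4, 24.6]
width: 0.194
gripper_force: 35.0
```

Floor contact came at z ≈ 0.049, as predicted. I'll ease off slightly, let go, rise and check.

```bash
python3 -m handwheel '[[0,0,-0.08,0,0,0],[0,0,0,0,0,0]]'; python3 -m handwheel '[[0,0,0,0,0,0],[0,0,0,0,0,0],[0,0,0,0,0,0],[0,0,0,0,0,0]]' 0.6; python3 -m handwheel '[[0,0,-0.5,0,0,0],[0,0,-1,0,0,0],[0,0,-1,0,0,0],[0,0,-1,0,0,0],[0,0,-1,0,0,0],[-1,0,-1,0,0,0],[-1,0,0,0,0,0],[0,0,0,0,0,0]]'
python3 - <<'E'
from c import *
w=get_image('wrist');side=get_image('side');s=observe();print(s['position'])
save(w,'w5.png');save(side,'s5.png')
a=cv2.resize(w['image'][0:260,200:460],None,fx=2,fy=2);b=cv2.resize(side['image'][130:210,230:310],None,fx=3.5,fy=6.5)
cv2.imwrite('pics/w5c.png',np.hstack([a,b])[:,:,::-1])
E
```

```text
clock: 12.93
position: [0.5012, 0.247, 0.0491]
ee_rot: [2.293, 2.147, 0.002]
force: [-1.8, -1.9, 10.9]
width: 0.191
gripper_force: 35.0
clock: 13.27
position: [0.5007, 0.2466, 0.0481]
ee_rot: [-2.294, -2.147, 0.0]
force: [0.4, -0.6, 0.1]
width: 0.434
gripper_force: 0.0
clock: 13.93
position: [0.499, 0.2029, 0.1599]
ee_rot: [2.295, 2.141, 0.0]
force: [-0.5, -0.8, 0.9]
width: 0.604
gripper_force: 0.0
[0.49826709 0.20599002 0.15895286]
```

View pics/w5c.png

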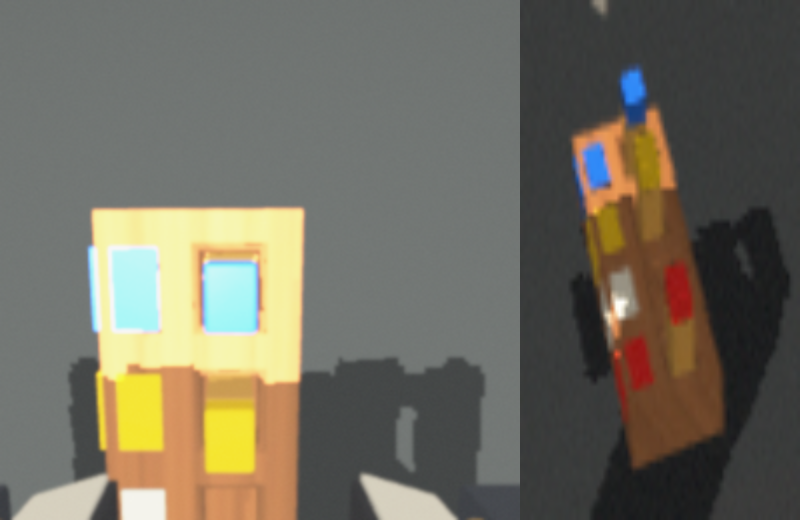

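The blue block stands upright in the blue-label slot; its cap is at wrist pixel about (315,148), and the yellow and red blocks are undisturbed. I'll check its height and centre against the yellow block.

Run:
```python
from c import *
w=get_image('wrist');side=get_image('side');s=observe();T=R.from_rotvec(s['ee_rot']).as_matrix();print(s['position'],T[:,0],T[:,1])
b=blue(w,(290,110,350,240),.076,(90,90,60));print(b)
y=blue(w,(290,180,350,240),.076,(24,120,100),(34,255,255));print('yel',y)
sb=blue(side,(255,130,275,150),.07);sy=blue(side,(262,145,276,170),.07,(24,120,100),(34,255,255));print(sb,sy)
print(tri((w,b[0]),(side,sb[0])),tri((w,y[0]),(side,sy[0])))
p=s['position'];print('to handle, tool axes',T.T@(np.array([.5565,-.239,p[2]])-p))
```

```text
[0.49791302 0.2074361  0.15845711] [6.53929347e-02 9.97859454e-01 5.23388072e-04] [ 9.97859589e-01 -6.53928912e-02 -9.99575481e-05]
(array([318.66760563, 155.28169014]), np.int32(355), array([500.9, 246.9,  18.3,  22.8,  -3.9]))
yel (array([315.6392638 , 222.58527607]), np.int32(815), array([497.2, 197.5,  17.2,  25.4,  -3.9]))
(array([261.98333333, 144.01666667]), np.int32(60), array([502.3, 244.2,  23.7,  44. ,  -2.2])) (array([266.5, 155.5]), np.int32(2), array([ 496.7,  185. ,    0. ,    5.6, -232. ]))
[0.50210944 0.24406324 0.07072778] [0.49775904 0.19284521 0.06365123]
to handle, tool axes [-4.41649305e-01  8.76553242e-02 -2.39915823e-04]
```

```bash
python3 -m handwheel '[[-0.6,0.12,0,0,0,0],[-1,0.2,0,0,0,0],[-1,0.2,0,0,0,0],[-1,0.2,0,0,0,0],[-1,0.2,0,0,0,0],[-1,0.2,0,0,0,0],[-1,0.2,0,0,0,0],[-1,0.2,0,0,0,0]]' 0.45
python3 -m handwheel '[[-1,0.2,0,0,0,0],[-1,0.2,0,0,0,0],[-1,0.2,0,0,0,0],[-1,0.2,0,0,0,0],[-1,0.2,0,0,0,0],[-1,0.2,0,0,0,0],[-1,0.2,0,0,0,0],[-1,0.2,0,0,0,0]]'
python3 -m handwheel '[[-1,0.2,0,0,0,0],[-1,0.2,0,0,0,0],[-1,0.2,0,0,0,0],[-1,0.2,0,0,0,0],[-1,0.2,0,0,0,0],[-0.5,0.1,0,0,0,-0.94],[0,0,0,0,0,0],[0,0,0,0,0,0]]'
cat > d.py <<'E'
from c import *
import sys
w=get_image('wrist');s=observe();p=s['position'];T=R.from_rotvec(s['ee_rot']).as_matrix();print(p,T[:,0],T[:,1])
save(w,sys.argv[1])
for l,z in(('handle',.0355),('pointer',.02)):
  for q in place_of(l,'wrist')[:2]:
    px=np.array(q['point'])*[640,400];print(l,q['score'],px,onz(w,px,z))
h=cv2.cvtColor(w['image'],cv2.COLOR_RGB2HSV);m=cv2.inRange(h,np.array((0,170,90)),np.array((6,255,255)));m[245:]=0
ys,xs=np.nonzero(m)
for r in np.unique(ys)[::2]:
    x=xs[ys==r];q=(x.min()+x.max())/2;print('red',r,x.min(),x.max(),onz(w,(q,float(r)),.02).round(4)[:2],onz(w,(q,float(r)),.034).round(4)[:2])
E
python3 d.py w6.png
```

```text
clock: 14.8
position: [0.5183, 0.0518, 0.158]
ee_rot: [-2.292, -2.147, 0.001]
force: [1.2, -0.6, -0.1]
width: 0.45
gripper_force: 0.0
clock: 15.47
position: [0.5396, -0.1099, 0.1579]
ee_rot: [-2.292, -2.147, 0.001]
force: [-0.3, -0.6, -0.1]
width: 0.453
gripper_force: 0.0
clock: 16.13
position: [0.5541, -0.22, 0.1578]
ee_rot: [-2.224, -2.218, -0.0]
force: [-0.4, 0.5, -0.2]
width: 0.448
gripper_force: 0.0
[ 0.55426388 -0.21897003  0.15796023] [0.0015067  0.99999826 0.00110027] [ 9.99998716e-01 -1.50609712e-03 -5.48272916e-04]
handle 0.65 [322.176 217.2  ] [ 0.55844374 -0.2371779   0.0355    ]
```

View pics/w6.png

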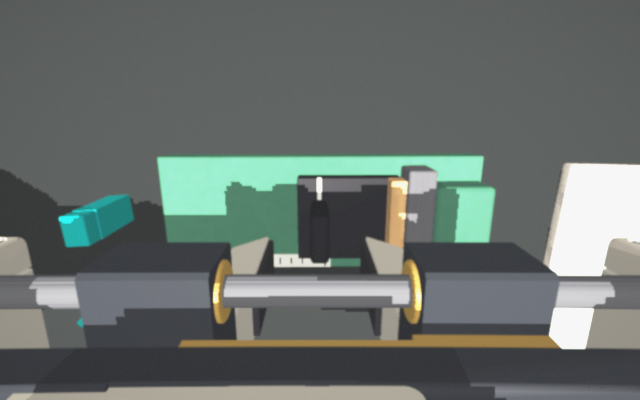

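The handle's white index line shows at column 319.5 (rows 178–199), and the pointer is hidden by the gripper. The pointer-to-index distance comes best from a single earlier picture (w2), where both showed.

Run:
```python
from c import *
w=get_image('wrist');s=observe();T=R.from_rotvec(s['ee_rot']).as_matrix();p=np.array(s['position'])
C=T.T@rot(w['orientation']);o=T.T@(np.array(w['position'])-p)
print('index now',onz(w,(319.5,188),.0355))
def mk(name,p,a):
    c,sn=np.cos(np.radians(a)),np.sin(np.radians(a));T=np.array([[-sn,c,0],[c,sn,0],[0,0,-1.]])
    v=dict(w);v['image']=cv2.imread('pics/'+name)[:,:,::-1].copy();v['position']=np.array(p)+T@o;v['orientation']=T@C;return v
w1=mk('w1.png',(.45509,-.25151,.22677),5.26);w2=mk('w2.png',(.45463,-.25109,.15616),5.26)
for n,v,box in(('w1',w1,(340,190,385,240)),('w2',w2,(340,215,400,262))):
    x0,y0,x1,y1=box;h=cv2.cvtColor(v['image'],cv2.COLOR_RGB2HSV)
    m=cv2.inRange(h,np.array((0,150,90)),np.array((8,255,255)))[y0:y1,x0:x1];ys,xs=np.nonzero(m)
    for r in np.unique(ys)[::3]:
        x=xs[ys==r]+x0;q=(x.min()+x.max())/2;print(n,r+y0,x.min(),x.max(),onz(v,(q,float(r+y0)),.02).round(4)[:2],onz(v,(q,float(r+y0)),.034).round(4)[:2])
    # index line: bright low-saturation pixels on the black carriage
    X0,X1=(405,440) if n=='w1' else (430,470)
    for r in range(136,236,4):
        x=[c for c in range(X0,X1) if h[r,c,2]>170 and h[r,c,1]<60]
        if x and len(x)<14: print(' line',n,r,min(x),max(x),onz(v,((min(x)+max(x))/2,float(r)),.0355).round(4)[:2])
top=get_image('top');side=get_image('side')
for n,v,px in(('top',top,(401.5,217.5)),):print(n,onz(v,px,.03))
cv2.imwrite('pics/z.png',np.vstack([cv2.resize(w2['image'][130:270,280:480,::-1],None,fx=3,fy=3,interpolation=2)]))
```

```text
index now [ 0.55669417 -0.21101108  0.0355    ]
w1 206 361 362 [ 0.5052 -0.2782] [ 0.503  -0.2745]
w1 209 360 362 [ 0.5051 -0.2816] [ 0.5029 -0.2777]
w1 212 360 362 [ 0.5055 -0.2849] [ 0.5033 -0.2809]
w1 215 359 362 [ 0.5054 -0.2882] [ 0.5032 -0.2841]
w1 218 352 366 [ 0.5042 -0.2917] [ 0.502  -0.2875]
w1 221 353 368 [ 0.5062 -0.2949] [ 0.504  -0.2905]
w1 224 353 368 [ 0.5066 -0.2983] [ 0.5044 -0.2938]
w1 227 354 366 [ 0.5065 -0.3017] [ 0.5043 -0.2971]
 line w1 144 422 427 [ 0.5557 -0.2066]
 line w1 148 421 426 [ 0.5554 -0.2105]
 line w1 152 421 426 [ 0.556  -0.2143]
 line w1 156 420 425 [ 0.5557 -0.2183]
 line w1 160 421 424 [ 0.5564 -0.2222]
 line w1 200 414 416 [ 0.5558 -0.2629]
 line w1 204 413 415 [ 0.5554 -0.2671]
 line w1 208 412 414 [ 0.5551 -0.2714]
 line w1 212 405 417 [ 0.5538 -0.2758]
 line w1 216 405 417 [ 0.5545 -0.28  ]
 line w1 220 413 415 [ 0.5582 -0.284 ]
w2 230 373 375 [ 0.5073 -0.2795] [ 0.5044 -0.2748]
w2 233 372 375 [ 0.5072 -0.2823] [ 0.5044 -0.2774]
w2 236 372 375 [ 0.5076 -0.2851] [ 0.5047 -0.2801]
w2 239 371 374 [ 0.5071 -0.2879] [ 0.5042 -0.2828]
w2 242 361 376 [ 0.5039 -0.291 ] [ 0.5013 -0.2858]
w2 245 362 381 [ 0.5069 -0.2936] [ 0.5041 -0.2882]
w2 248 363 382 [ 0.5082 -0.2963] [ 0.5053 -0.2908]
w2 251 363 382 [ 0.5085 -0.2991] [ 0.5057 -0.2935]
w2 254 364 380 [ 0.5085 -0.302 ] [ 0.5056 -0.2962]
w2 257 366 380 [ 0.5097 -0.3048] [ 0.5068 -0.2989]
 line w2 152 452 457 [ 0.5577 -0.205 ]
 line w2 156 451 456 [ 0.5575 -0.2081]
 line w2 160 450 455 [ 0.5573 -0.2113]
 line w2 164 449 455 [ 0.5575 -0.2144]
 line w2 168 448 454 [ 0.5574 -0.2176]
 line w2 172 448 453 [ 0.5576 -0.2208]
 line w2 220 440 440 [ 0.5566 -0.2607]
 line w2 224 439 442 [ 0.5576 -0.2641]
 line w2 228 438 441 [ 0.5574 -0.2676]
 line w2 232 437 440 [ 0.5573 -0.2711]
top [ 0.50643339 -0.29693524  0.03      ]
```

View pics/z.png

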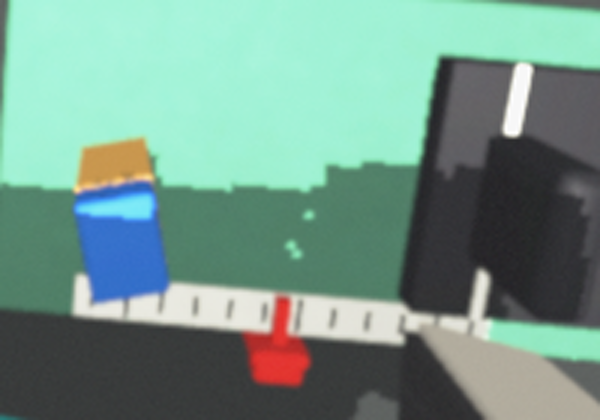

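The red tip (crop (283,315)) lies about 50 to 51 mm from the index line. Now grip the handle.

```bash
python3 -m handwheel '[[-1,0.12,0,0,0,0],[0,0,1,0,0,0],[0,0,1,0,0,0],[0,0,0.5,0,0,0],[0,0,0,0,0,0],[0,0,0,0,0,0]]';  python3 -m handwheel '[[0,0,0.7,0,0,0],[0,0,0.7,0,0,0],[0,0,0.7,0,0,0],[0,0,0.7,0,0,0],[0,0,0,0,0,0],[0,0,0,0,0,0]]'
```

```text
clock: 16.93
position: [0.5568, -0.2393, 0.1083]
ee_rot: [-2.22, -2.221, 0.0]
force: [0.4, 0.6, 0.7]
width: 0.451
gripper_force: 0.0
clock: 17.43
position: [0.5572, -0.2397, 0.0531]
ee_rot: [2.221, 2.221, 0.0]
force: [0.9, -0.5, -0.0]
width: 0.446
gripper_force: 0.0
```

```bash
python3 -m handwheel '[[0,0,0.2,0,0,0],[0,0,0,0,0,0],[0,0,0,0,0,0]]'; python3 -m handwheel '[[0,0,0,0,0,0],[0,0,0,0,0,0],[0,0,0,0,0,0],[0,0,0,0,0,0],[0,0,0,0,0,0],[0,0,0,0,0,0],[0,0,0,0,0,0]]' 0 50
```

```text
clock: 17.68
position: [0.5573, -0.24, 0.0491]
ee_rot: [2.221, 2.22, 0.001]
force: [0.3, 0.4, 1.3]
width: 0.45
gripper_force: 0.0
clock: 18.27
position: [0.5559, -0.24, 0.0483]
ee_rot: [-2.221, -2.22, 0.002]
force: [-4.6, -0.1, 5.8]
width: 0.149
gripper_force: 50.0
```

```bash
python3 -m handwheel '[[0,-0.15,0,0,0,0],[0,-0.35,0,0,0,0],[0,-0.35,0,0,0,0],[0,-0.35,0,0,0,0],[0,-0.35,0,0,0,0],[0,-0.35,0,0,0,0],[0,-0.35,0,0,0,0],[0,-0.2,0,0,0,0]]'; python3 -m handwheel '[[0,0,0,0,0,0],[0,0,0,0,0,0],[0,0,0,0,0,0]]'
python3 - <<'E'
from c import *
top=get_image('top');side=get_image('side');w=get_image('wrist')
o=[]
for n,c in(('top',top),('side',side),('wrist',w)):
  for l in('handle','pointer'):
    for q in place_of(l,n)[:1]:
      px=np.array(q['point'])*[640,400];print(n,l,round(q['score'],2),px,onz(c,px,.0355 if l=='handle' else .024))
save(top,'t7.png');save(side,'s7.png');save(w,'w7.png')
a=cv2.resize(side['image'][230:300,280:380],None,fx=5,fy=5,interpolation=2)
b=cv2.resize(top['image'][190:240,370:410],None,fx=7,fy=7,interpolation=2)
cv2.imwrite('pics/m7.png',np.hstack([a,b])[:,:,::-1])
E
```

```text
clock: 18.93
position: [0.5093, -0.24, 0.0484]
ee_rot: [2.22, 2.219, 0.004]
force: [9.0, -1.1, -10.3]
width: 0.151
gripper_force: 50.0
clock: 19.18
position: [0.5098, -0.24, 0.0483]
ee_rot: [2.219, 2.22, 0.004]
force: [7.7, -1.6, -8.5]
width: 0.149
gripper_force: 50.0
top handle 0.65 [283.008 143.6  ] [0.7723203  0.09627314 0.0355    ]
side handle 0.66 [327.616 264.8  ] [ 0.50899373 -0.24592036  0.0355    ]
side pointer 0.42 [335.104 279.6  ] [ 0.51120057 -0.28682987  0.024     ]
wrist handle 0.77 [321.024 244.   ] [ 0.51212607 -0.23713421  0.0355    ]
```

View pics/m7.png

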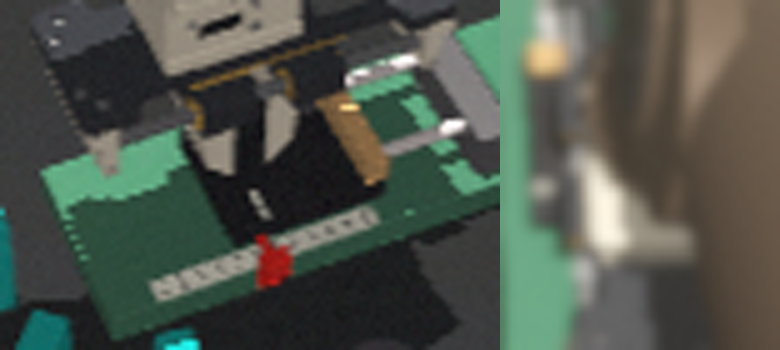

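The side view is clear: the index line runs from crop (250,192) to (268,217), and the red tip starts at (262,238). I'll measure both.

```bash
cat > e.py <<'E'
from c import *
v=get_image('side');h=cv2.cvtColor(v['image'],cv2.COLOR_RGB2HSV).astype(int)
m=(h[...,1]>150)&((h[...,0]<7)|(h[...,0]>174))&(h[...,2]>70)
for r in range(274,290):
    x=np.nonzero(m[r,320:350])[0]+320
    if len(x): q=((x.min()+x.max())/2,r);print('red',r,x.min(),x.max(),[onz(v,q,z)[:2].round(4).tolist() for z in(.02,.024,.034)])
for r in range(266,276):
    g=v['image'][r,324:338].min(axis=1).astype(float);x=np.arange(324,338)
    wt=np.clip(g-60,0,None)
    if wt.sum()>30: print('line',r,round((wt*x).sum()/wt.sum(),2),onz(v,((wt*x).sum()/wt.sum(),r),.0355)[:2].round(4))
for x in(.500,.505,.510): print(x,proj(v,(x,-.26,.0355)),proj(v,(x,-.284,.02)),proj(v,(x,-.284,.034)))
E
python3 e.py
python3 - <<'E'
# same edge model in the first side picture (slide shut): index then
from c import *
v=get_image('side');old=cv2.imread('pics/side0.png')
for r in range(255,275):
    g=old[r,335:362].min(axis=1)
    if g.max()>110: x=np.arange(335,362);wt=np.clip(g.astype(float)-90,0,None);q=((wt*x).sum()/wt.sum(),r);print('line0',r,q[0].round(2),onz(v,q,.0355)[:2].round(4))
E
```

```text
red 277 331 332 [[0.5076, -0.2737], [0.5062, -0.2762], [0.5029, -0.2827]]
red 278 331 333 [[0.5075, -0.2769], [0.5061, -0.2795], [0.5028, -0.2859]]
red 279 332 336 [[0.5108, -0.2816], [0.5094, -0.2841], [0.5061, -0.2905]]
red 280 333 336 [[0.5107, -0.2848], [0.5093, -0.2873], [0.5059, -0.2937]]
red 281 332 337 [[0.5094, -0.2875], [0.5081, -0.29], [0.5047, -0.2964]]
red 282 332 337 [[0.5081, -0.2902], [0.5068, -0.2927], [0.5034, -0.299]]
red 283 332 337 [[0.5069, -0.2929], [0.5055, -0.2954], [0.5022, -0.3017]]
red 284 331 337 [[0.5045, -0.2951], [0.5032, -0.2976], [0.4998, -0.3039]]
red 285 331 336 [[0.5021, -0.2973], [0.5008, -0.2998], [0.4975, -0.306]]
red 286 331 335 [[0.4997, -0.2995], [0.4984, -0.302], [0.4952, -0.3082]]
red 287 332 332 [[0.4962, -0.3012], [0.4949, -0.3037], [0.4917, -0.3099]]
line 268 330.36 [ 0.5112 -0.2577]
line 269 330.47 [ 0.5102 -0.2606]
line 270 331.25 [ 0.5107 -0.2641]
line 271 331.69 [ 0.5104 -0.2674]
line 272 332.44 [ 0.5109 -0.2709]
line 273 332.7 [ 0.5102 -0.2739]
0.5 [326.66015753 270.11009079] [330.46819883 281.14233577] [330.65454676 277.77888542]
0.505 [328.48581967 269.47681261] [332.29719166 280.49167265] [332.49894978 277.12716428]
0.51 [330.30672418 268.8452574 ] [334.12140008 279.84279682] [334.33848942 276.47724494]
line0 263 346.07 [ 0.5544 -0.2589]
line0 264 347.2 [ 0.5556 -0.2629]
line0 265 347.57 [ 0.5551 -0.266 ]
line0 266 347.86 [ 0.5544 -0.2691]
line0 267 348.7 [ 0.5549 -0.2728]
line0 271 352.2 [ 0.5575 -0.2872]
line0 272 351.76 [ 0.5551 -0.2896]
line0 273 350.65 [ 0.5512 -0.2912]
line0 274 349.07 [ 0.5463 -0.2924]
```

```bash
python3 -m handwheel '[[0,-0.13,0,0,0,0],[0,-0.12,0,0,0,0],[0,0,0,0,0,0],[0,0,0,0,0,0],[0,0,0,0,0,0],[0,0,0,0,0,0]]'; python3 e.py | grep -v '^0'
python3 - <<'E'
import cv2
from h import *
s=get_image('side')['image']
cv2.imwrite('pics/m8.png',np.hstack([cv2.resize(s[250:295,300:360],None,fx=8,fy=8,interpolation=2),cv2.resize(s[130:205,240:290],None,fx=4.8,fy=4.8,interpolation=2)])[:,:,::-1])
E
```

```text
clock: 20.23
position: [0.5051, -0.24, 0.0483]
ee_rot: [2.219, 2.219, 0.004]
force: [8.6, -0.7, -8.9]
width: 0.151
gripper_force: 50.0
red 277 331 332 [[0.5076, -0.2737], [0.5062, -0.2762], [0.5029, -0.2827]]
red 278 331 333 [[0.5075, -0.2769], [0.5061, -0.2795], [0.5028, -0.2859]]
red 279 332 336 [[0.5108, -0.2816], [0.5094, -0.2841], [0.5061, -0.2905]]
red 280 333 336 [[0.5107, -0.2848], [0.5093, -0.2873], [0.5059, -0.2937]]
red 281 332 337 [[0.5094, -0.2875], [0.5081, -0.29], [0.5047, -0.2964]]
red 282 332 337 [[0.5081, -0.2902], [0.5068, -0.2927], [0.5034, -0.299]]
red 283 332 337 [[0.5069, -0.2929], [0.5055, -0.2954], [0.5022, -0.3017]]
red 284 331 337 [[0.5045, -0.2951], [0.5032, -0.2976], [0.4998, -0.3039]]
red 285 331 336 [[0.5021, -0.2973], [0.5008, -0.2998], [0.4975, -0.306]]
red 286 331 335 [[0.4997, -0.2995], [0.4984, -0.302], [0.4952, -0.3082]]
red 287 332 332 [[0.4962, -0.3012], [0.4949, -0.3037], [0.4917, -0.3099]]
line 269 328.47 [ 0.5056 -0.2586]
line 270 329.25 [ 0.5061 -0.2622]
line 271 329.48 [ 0.5054 -0.2652]
line 272 330.24 [ 0.5058 -0.2687]
line 273 330.74 [ 0.5057 -0.272 ]
```

View pics/m8.png

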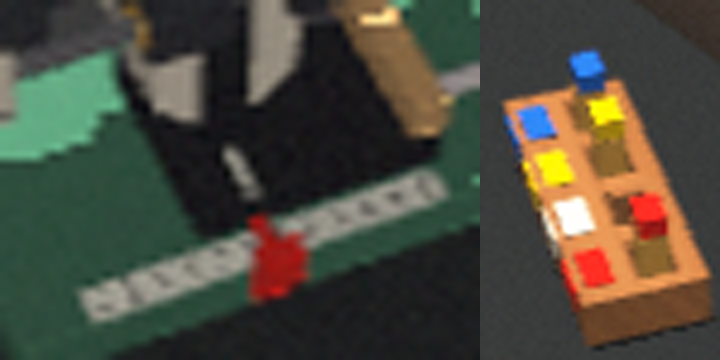

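The index line, extended, runs into the red tip: index x is 0.5057 against 0.506 for the pointer. The blue block stands in its slot. I'll hold briefly and hand in.

```bash
python3 -m handwheel '[[0,0,0,0,0,0],[0,0,0,0,0,0],[0,0,0,0,0,0],[0,0,0,0,0,0],[0,0,0,0,0,0],[0,0,0,0,0,0],[0,0,0,0,0,0],[0,0,0,0,0,0]]'; python3 -c "
from cell import sign_off;print(sign_off())"
```

```text
clock: 21.0
position: [0.5051, -0.24, 0.0483]
ee_rot: [2.219, 2.219, 0.004]
force: [7.5, -1.9, -9.1]
width: 0.154
gripper_force: 50.0
the job is handed in; nothing more can be done
None
```

I handed the job in at 21 s of the 58 s, with the blue block standing in the blue slot, released, and the gripper holding the handle level with the red pointer to within about 1 mm by my measurement; `sign_off` returned no verdict.

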